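# Index the carver's turntable to its next hole

## Task

Index the carver's turntable one station on, anticlockwise as seen from above: pull the spring plunger up by its black knob until the pin is out of its hole, swing the table round by the plunger, and let the pin drop fully home so that it locks in the very next hole. Feel for the hole and never force the pin; keep off the carving and leave the other things on the bench where they lie.

Things in the scene. Friction and masses are not known exactly. Their poses are not given: they have to be found in the camera images.
- turntable_base: fixed base of the turntable: round plywood board 356 mm across, 24 mm thick, under an aluminium deck 316 mm across (top 36 mm above the bench). Origin on the upright turning axis, at bench height; its +x axis points at the first hole. Flat steel arc straps lie on the deck over a ring-shaped slot; each has one round 12 mm hole, 125 mm from the axis.
- first_hole (a point): middle of the hole in the first strap, at its face, 40 mm above the bench, 125 mm from the axis; the pin starts in it. Just past it the next strap laps over the first one's end with a gentle bevel (10 degrees), its face 2 mm higher (42 mm above the bench), so the pin has an unbroken face to slide on, save for the next hole, up to 24 degrees past that hole.
- turntable (a joint): angle of the turning part about the upright axis (rad): 0 with the pin in the first hole, growing anticlockwise seen from above. The next strap was clamped by hand to suit the pattern and not measured: the table locks in its hole somewhere between 0.59 and 0.91 rad (34 to 52 degrees). Pivot friction about 0.1 N m.
- bracket_top (a point): on the top of the steel bracket, on the plunger's axis. The bracket, 32 mm wide and 8 mm thick, top 58 mm above the bench, reaches from the platter (plywood, 200 mm across) out to 151 mm from the turning axis and carries the plunger 125 mm out.
- plunger (a joint): lift of the spring plunger (m): 0 fully down (pin home in a hole), stop at 0.014. The pin is 10 mm across with a rounded nose. It is clear of the first hole at 0.007; sliding on the first strap's face it reads about 0.0065, on the next strap's about 0.0083. The spring pushes it down with about 7 N at 0, 11 N at the stop.
- knob (a point): middle of the plunger's black mushroom knob, 28 to 30 mm across, on the plunger's axis 125 mm from the turntable's axis, 91 mm above the bench with the plunger down; it rises with the plunger. The gripping band runs from 11 mm below to 12 mm above this point. Under it is the 21 mm threaded sleeve, its top 19 mm below this point; nothing else stands within 25 mm of the knob.
- index_pin: the plunger's steel pin under the bracket, 10 mm across; origin at the middle of its lower end. It is not to be loaded with more than about 45 N, sideways or downward.
- carving: round wooden panel with an eight-spoked wheel in relief, 160 mm across, held by wooden dogs on the middle of the platter and turning with it; origin at the middle of its underside, top 82 mm above the bench. Not to be touched.
- mallet: round wooden carver's mallet standing on its head, 84 mm across, 215 mm high; origin at the middle of its underside.
- gouge: gouge with a dark wooden handle lying on the bench, 245 mm long, 26 mm high; origin under its middle, blade towards its +x.
- glue_jar: white jar with a blue lid, 84 mm across, 115 mm high; origin at the middle of its underside.
- bench_plane: steel bench plane 240 mm long, 62 mm wide, 100 mm high, with dark wooden handles; origin under its middle.

How it is judged:
By the outcome, as a careful person would: the job done as asked, in the order asked, and still so for the second after the job is handed in, with the robot touching nothing.
It also fails if it takes over 51 s, if anything falls off the work surface, if the arm or the gripper's body presses on something with over 40 N, if the wrist force passes 120 N, or if a joint passes its speed limit or range.

## Robot

A 6-joint arm with a two-finger parallel gripper is mounted at the origin on the work surface. World frame = base frame: x ahead of the robot, y to its left, z up, the work surface at z = 0. Lengths are in m, angles in rad, forces in N, time in s.
With the tool pointing down it reaches from about 0.375 to 0.9 m from the base axis. Payload 3.1 kg.
Tool frame: the origin (TCP) lies between the finger pads; the fingertips stand manip.finger_overhang ahead of it and the grasp point (between the pads) lies 5 mm behind it (manip.finger_overhang is the distance from the TCP to the fingertips, in m); z points along the fingers, y is the line along which they close (so a half turn about z gives the same grasp; the last joint's range is limited). The gripper opens to 85 mm and grips with 20 to 120 N. Pads are 22 mm wide; open, the fingers measure 114 mm over their backs; the gripper's body (76 mm by 85 mm) begins 54 mm behind the grasp point. The pads swing forward as they close: fully open they stand 13 mm farther back than shut.
Start: joints at [-1.371, 0.527, 1.433, -0, 1.181, -0.178], TCP at [0.231, -0.581, 0.245] pointing down, gripper open.
Joint ranges: [-3.08, 3.08], [-0.75, 2.2], [0.22, 2.44], [-1.43, 4.57], [0, 2.65], [-2.85, 2.85]. Speed limits (rad/s): [2.79, 2.79, 3.14, 3.14, 3.14, 3.14].

## Interface

Orientations are given as a unit quaternion [x, y, z, w].
In Python, from station import manip gives the robot as it stands.
- The arm moves only by the tool drive_tool, never from a script. Its argument "plan" is a list of rows, each a list of 7 numbers: the shift along the tool's x, y, z in m, then the turn, a rotation vector about the tool's x, y, z in degrees, then the opening, from -1 (shut) to 1 (fully open). In form: [[x, y, z, wx, wy, wz, gripper], ...]. A call has 1 to 10 rows; each row shifts and turns the commanded pose from where the row before left it, along the tool's axes as they then stand; what a row does not reach is not made up. A row lasts 1/10 s, in which the tool goes at most 50 mm and 8.59 degrees, less where a joint would pass 70% of its speed; a pose out of reach is approached as far as the arm can. A call is refused whole if a number of a shift passes 0.05 or a number of a turn 8.59, either way. A call with a gripper value outside its range is refused whole. The fingers move at their own pace and stop on an object; "newtons" is the grip in N (left out, the last holds). Time passes only in rows, so rows that do not move let the fingers close. It gives the time, the measured TCP pose, the force, the opening and the grip force at its end, in the units of the state.
- manip.sense(): the state, without advancing time (a new reading comes with each control period).
- manip.snapshot(name): name is "scene" or "top" or "wrist"; returns a dict with "image" (420x560x3 uint8, red, green, blue), "z_map" (420x560 float32, m along the optical axis (not along the pixel's ray), 0 where there is no reading), "fov_y" (degrees; the focal length in pixels is half the picture's height over the tangent of half this angle, whatever the lens; pixels are square), "cx", "cy" (the principal point, pixels), "extrinsics" (4x4, takes a point from camera to world coordinates); the wrist camera has in their place "mount" (4x4, takes a point from camera to tool coordinates, whose origin is the TCP and whose axes are the flange's). Camera axes: x right, y up, looking along -z (the intrinsics and any distortion apply to the point x, -y, -z); pixel columns grow to the right and rows downward; lengths in m; the calibration is good to about 2 mm. A picture is of the moment at which its call begins: read the wrist's pose just before it.
- manip.sign_off(): hands the job in; it is judged then, once.
The state is a dict: "t": time; "q": joint angles; "qd": joint speeds; "tau": joint torques, N m; "tcp_pos": TCP position; "tool_rot": TCP orientation; "force": force on the tool from outside, world axes, zero at the start; "ft_torque": the same for the moment, N m; "finger_gap": opening from 0.0 (shut) to 1.0 (fully open); "gripper_force": force on a finger pad.
Only numpy, scipy, OpenCV 4.12 (cv2) and the standard library are available. Lean on these libraries where they do the work, as an engineer would, in place of code of your own. Each camera call takes 0.05 s, during which the arm holds its last target. There are 200 camera calls.

## Working session

There is one attempt and no reset: what is moved stays moved. The work goes in short steps, Python scripts to look and compute and a tool call to move; the robot and the scene stay as the last step left them, time stands still between calls to the robot, and variables do not carry over. Pictures are saved under pics/ and viewed, at most 10 in all, crops included, and the job is handed in when it is done.

Besides the shell and the picture viewer there is one more tool, called after "Request:" by a JSON object that holds its "method" and its "body", one argument or row to a line. drive_tool: Moves the arm, as the interface text tells. Its arguments: {"type":"object","properties":{"plan":{"type":"array"},"newtons":{"type":"number"}},"required":["plan"]}

```bash
mkdir -p pics; ls; cat > h.py <<'E'
import numpy as np, cv2
from station import manip
def cam(s,T=None):
    f=s["image"].shape[0]/2/np.tan(np.radians(s["fov_y"])/2)
    return f,s["cx"],s["cy"],(s["extrinsics"] if T is None else T)
def ray(s,u,v,T=None):
    f,cx,cy,E=cam(s,T); E=np.array(E)
    d=E[:3,:3]@np.array([(u-cx)/f,-(v-cy)/f,-1.]); return E[:3,3],d
def plane(s,u,v,z,T=None):
    o,d=ray(s,u,v,T); return o+d*(z-o[2])/d[2]
def pts(s,T=None):
    f,cx,cy,E=cam(s,T);E=np.array(E); z=s["z_map"]; v,u=np.mgrid[:z.shape[0],:z.shape[1]]
    P=np.stack([(u-cx)/f*z,-(v-cy)/f*z,-z],-1)@E[:3,:3].T+E[:3,3]; P[z<=0]=np.nan; return P
E
python3 - <<'E'
from h import *
print(manip.sense(),manip.finger_overhang)
for n in("top","scene"):
    s=manip.snapshot(n); np.savez(n,**s); cv2.imwrite(f"pics/{n}.png",s["image"][...,::-1])
    print(n,s["fov_y"],s["cx"],s["cy"],[k for k in s],np.array(s["extrinsics"]).round(3).tolist())
E
```

```text
pics
{'t': 0.0, 'q': array([-1.37049925e+00,  5.28483081e-01,  1.43391434e+00, -7.41918094e-07,
        1.18138372e+00, -1.78490239e-01]), 'qd': array([ 0.0014491 ,  0.00025497, -0.00084994,  0.00029381, -0.00152652,
       -0.0007219 ]), 'tau': array([ 5.34451756e-04, -4.42353487e+01, -1.78022182e+01, -6.75442652e-05,
        8.35040380e-03,  1.17268648e-07]), 'tcp_pos': array([ 0.23101491, -0.57999732,  0.24431936]), 'tool_rot': array([ 9.82117953e-01,  1.88263454e-01, -1.22737673e-05, -1.09417456e-03]), 'force': array([-1.19744243,  0.35575451,  0.19689555]), 'ft_torque': array([-0.05068146, -0.01472116,  0.00455452]), 'gripper_force': 0.0, 'finger_gap': 1.004535732753112} 0.014
top 46.93398637937621 280.00213803913954 215.39750890924407 ['image', 'z_map', 'fov_y', 'cx', 'cy', 'extrinsics'] [[-0.006, 0.99, -0.139, 0.331], [-1.0, -0.004, 0.018, 0.007], [0.017, 0.139, 0.99, 1.446], [0.0, 0.0, 0.0, 1.0]]
scene 44.54308419786422 278.0290824605353 212.0200707453417 ['image', 'z_map', 'fov_y', 'cx', 'cy', 'extrinsics'] [[0.385, -0.804, 0.453, 1.208], [0.923, 0.336, -0.186, -0.287], [-0.002, 0.49, 0.872, 1.382], [0.0, 0.0, 0.0, 1.0]]
```

```bash
ls pics
```

```text
scene.png
top.png
```

View pics/top.png

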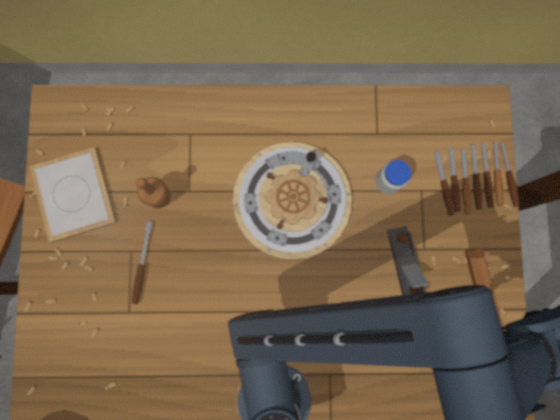

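View pics/scene.png

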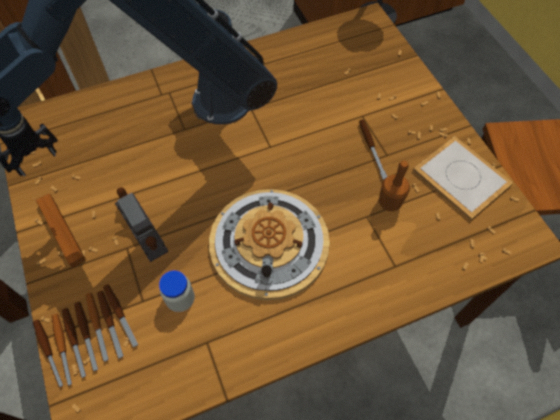

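The top view shows the turntable centred near (292,200) with the black knob at (311,156). In the scene view the centre is near (269,243) and the knob near (267,270). Next I measure both.

```bash
python3 - <<'E'
from h import *
K={}
for n,box in(("top",(290,140,330,172)),("scene",(250,255,285,285))):
    s=dict(np.load(n+".npz")); P=pts(s); im=s["image"]
    x0,y0,x1,y1=box
    m=np.zeros(im.shape[:2],np.uint8); m[y0:y1,x0:x1]=(im[y0:y1,x0:x1].max(-1)<60)
    c,l,st,ce=cv2.connectedComponentsWithStats(m); i=1+st[1:,4].argmax(); print(n,st[i],ce[i],"z",np.nanpercentile(P[l==i][:,2],[10,50,90]))
    u,v=ce[i]; print(plane(s,u,v,.091),plane(s,u,v,.1)); K[n]=ray(s,u,v)
    # board: points with z in .018..030 or above bench
    h=P[...,2]; R=P[...,:2]
    c0=plane(s,*((292,200) if n=="top" else (269,243)),.03)[:2]
    for lo,hi in((.015,.03),(.03,.046)):
        q=(h>lo)&(h<hi)&(np.linalg.norm(R-c0,axis=-1)<.25)
        cs=max(cv2.findContours(q.astype(np.uint8),0,1)[0],key=cv2.contourArea)[:,0]
        X=np.array([plane(s,a,b,.024 if lo<.02 else .036)[:2] for a,b in cs])
        A=np.c_[2*X,np.ones(len(X))]; sol=np.linalg.lstsq(A,(X**2).sum(1),rcond=None)[0]
        for _ in range(5):
            r=np.sqrt(sol[2]+sol[:2]@sol[:2]); e=abs(np.linalg.norm(X-sol[:2],axis=1)-r); g=e<max(.003,np.median(e)*2)
            sol=np.linalg.lstsq(A[g],(X[g]**2).sum(1),rcond=None)[0]
        print("circle",lo,sol[:2],r,g.mean())
(o1,d1),(o2,d2)=K.values()
t=np.linalg.lstsq(np.c_[d1,-d2],o2-o1,rcond=None)[0]; a,b=o1+t[0]*d1,o2+t[1]*d2; print("tri",a,b)
E
```

```text
top [308 153   7   8  39] [310.53846154 156.46153846] z [0.09783949 0.10219725 0.106193  ]
[ 0.69175299 -0.10692894  0.091     ] [ 0.68935739 -0.10617203  0.1       ]
circle 0.015 [ 0.57813313 -0.05612879] 0.17564140075126253 0.9851190476190477
circle 0.03 [ 0.57849793 -0.05619309] 0.15648401324254302 0.5703422053231939
scene [262 266  10  12  88] [266.06818182 271.05681818] z [0.09190917 0.10219509 0.1055639 ]
[ 0.69520456 -0.1112322   0.091     ] [ 0.69878265 -0.11245494  0.1       ]
circle 0.015 [ 0.58375713 -0.05777036] 0.17624968486427253 0.9817629179331308
circle 0.03 [ 0.58277013 -0.05739873] 0.15705413032060692 0.974025974025974
tri [ 0.69351361 -0.10748522  0.0843855 ] [ 0.69257022 -0.11033196  0.0843738 ]
```

Request:
{"method": "drive_tool", "body": {
  "plan": [
    [0.02, -0.009, 0, 0, 0, 3, 1],
    [0.036, -0.016, 0, 0, 0, 0, 1],
    [0.036, -0.016, 0, 0, 0, 0, 1],
    [0.036, -0.016, 0, 0, 0, 0, 1],
    [0.036, -0.016, 0, 0, 0, 0, 1],
    [0.036, -0.016, 0, 0, 0, 0, 1],
    [0.036, -0.016, 0, 0, 0, 0, 1],
    [0.036, -0.016, 0, 0, 0, 0, 1],
    [0.036, -0.016, 0, 0, 0, 0, 1],
    [0.036, -0.016, 0, 0, 0, 0, 1]
  ]
}}

```text
t: 1.1
tcp_pos: [0.5079, -0.3232, 0.2449]
tool_rot: [0.987, 0.162, -0.0, -0.0]
force: [0.6, -1.0, 0.3]
finger_gap: 1.0
gripper_force: 0.0
```

```bash
cat >> h.py <<'E'
from scipy.spatial.transform import Rotation as Ro
def toolT(st):
    T=np.eye(4);T[:3,:3]=Ro.from_quat(st["tool_rot"]).as_matrix();T[:3,3]=st["tcp_pos"];return T
def status():
    st=manip.sense();R=toolT(st)
    print("t",round(st["t"],2),"tcp",st["tcp_pos"].round(4),"yaw",np.degrees(np.arctan2(R[1,0],R[0,0])).round(2),"zax",R[:3,2].round(3),"F",st["force"].round(1),"gap",round(st["finger_gap"],3),"grip",round(st["gripper_force"],1),"q",st["q"].round(2)); return st,R
E
cat > go.py <<'E'
import sys
from h import *
st,R=status()
x,y,z=map(float,sys.argv[1:4]); print("tool shift",(R[:3,:3].T@(np.array([x,y,z])-st["tcp_pos"])).round(4))
E
python3 go.py .692 -.109 .23
```

```text
t 1.1 tcp [ 0.5079 -0.3232  0.2449] yaw 18.7 zax [-0.001  0.001 -1.   ] F [ 0.6 -1.   0.3] gap 1.0 grip 0.0 q [-0.75  0.5   1.49 -0.    1.15  0.49]
tool shift [ 0.243  -0.1438  0.0149]
```

Request:
{"method": "drive_tool", "body": {
  "plan": [
    [0.036, -0.021, 0, 0, 0, 0, 1],
    [0.036, -0.021, 0, 0, 0, 0, 1],
    [0.036, -0.021, 0, 0, 0, 0, 1],
    [0.036, -0.021, 0, 0, 0, 0, 1],
    [0.036, -0.021, 0, 0, 0, 0, 1],
    [0, 0, 0, 0, 0, 8.5, 1],
    [0, 0, 0, 0, 0, 8.5, 1],
    [0, 0, 0, 0, 0, 8.5, 1],
    [0, 0, 0, 0, 0, 8.5, 1],
    [0, 0, 0, 0, 0, 8.5, 1]
  ]
}}

```text
t: 2.1
tcp_pos: [0.6436, -0.1671, 0.2446]
tool_rot: [0.978, -0.209, -0.001, -0.0]
force: [-0.1, 0.2, -0.7]
finger_gap: 1.001
gripper_force: 0.0
```

```bash
python3 go.py .692 -.109 .23; python3 - <<'E'
from h import *
st=manip.sense(); s=manip.snapshot("wrist"); np.savez("w1",T=toolT(st)@s["mount"],**s); print(np.array(s["mount"]).round(3),s["fov_y"])
cv2.imwrite("pics/w1.png",s["image"][...,::-1])
E
```

```text
t 2.1 tcp [ 0.6436 -0.1671  0.2446] yaw -24.13 zax [-0.001  0.001 -1.   ] F [-0.1  0.2 -0.7] gap 1.001 grip 0.0 q [-0.42  0.58  1.32 -0.    1.23  1.57]
tool shift [ 0.0204 -0.0728  0.0146]
[[ 0.     0.963  0.268  0.067]
 [ 1.    -0.    -0.    -0.   ]
 [-0.     0.268 -0.963 -0.129]
 [ 0.     0.     0.     1.   ]] 64.6921284983562
```

View pics/w1.png

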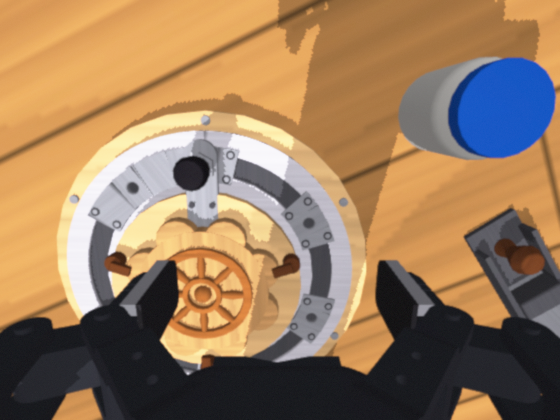

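The wrist view shows the knob at (190,173), the next strap's hole at about (132,187), and the wheel's centre at about (203,294). The jar is clear on the right.

```bash
python3 - <<'E'
from h import *
s=dict(np.load("w1.npz"));T=s["T"];im=s["image"];P=pts(s,T)
def blob(x0,y0,x1,y1,th):
    m=np.zeros(im.shape[:2],np.uint8); m[y0:y1,x0:x1]=(im[y0:y1,x0:x1].max(-1)<th)
    c,l,st,ce=cv2.connectedComponentsWithStats(m); i=1+st[1:,4].argmax(); print(st[i],ce[i],np.nanmedian(P[l==i],axis=0)); return ce[i]
k=blob(165,145,215,200,60); h=blob(122,177,142,197,110)
K=plane(s,*k,.095,T);H=plane(s,*h,.041,T); print(K,H)
C=plane(s,203,294,.082,T);print("wheel",C)
g=im.max(-1)
h_=P[...,2]; q=((h_>.012)&(np.linalg.norm(P[...,:2]-[.58,-.057],axis=-1)<.2)).astype(np.uint8)
# board outer rim via depth
cs=max(cv2.findContours(q,0,1)[0],key=cv2.contourArea)[:,0]; cs=cs[cs[:,1]<250]
X=np.array([plane(s,a,b,.024,T)[:2] for a,b in cs]);A=np.c_[2*X,np.ones(len(X))];gd=np.ones(len(X),bool)
for _ in range(6):
    sol=np.linalg.lstsq(A[gd],(X[gd]**2).sum(1),rcond=None)[0];r=np.sqrt(sol[2]+sol[:2]@sol[:2]);e=abs(np.linalg.norm(X-sol[:2],axis=1)-r);gd=e<max(.0015,1.5*np.median(e))
print("base",sol[:2],r,gd.sum())
for c in(sol[:2],C[:2],np.array([.5805,-.057])):
    a=K[:2]-c;b=H[:2]-c; print(np.linalg.norm(a),np.linalg.norm(b),np.degrees([np.arctan2(*a[::-1]),np.arctan2(*b[::-1])]))
E
```

```text
[174 157  35  33 916] [191.18449782 172.50545852] [ 0.69290927 -0.11224001  0.10319893]
[128 183  10  10  81] [132.51851852 187.44444444] [ 0.70097755 -0.02682041  0.03065612]
[ 0.69255762 -0.10986463  0.095     ] [ 0.70097298 -0.03143269  0.041     ]
wheel [ 0.58077285 -0.05972404  0.082     ]
base [ 0.57927382 -0.056964  ] 0.1759881305194159 413
0.12502678241168666 0.12434843236658043 [-25.03136499  11.8482777 ]
0.12251495207703338 0.1234846939908235 [-24.15841917  13.24457104]
0.12390149260272557 0.1231561019981819 [-25.25619796  11.98179435]
```

Request:
{"method": "drive_tool", "body": {
  "plan": [
    [0.007, -0.024, 0, 0, 0, 0.9, 1],
    [0.007, -0.024, 0, 0, 0, 0, 1],
    [0.007, -0.024, 0.02, 0, 0, 0, 1],
    [0, 0, 0.03, 0, 0, 0, 1],
    [0, 0, 0, 0, 0, 0, 1],
    [0, 0, 0, 0, 0, 0, 1],
    [0, 0, 0, 0, 0, 0, 1]
  ]
}}

```text
t: 2.85
tcp_pos: [0.6934, -0.1113, 0.1967]
tool_rot: [0.977, -0.214, 0.001, 0.0]
force: [0.4, -0.9, 1.1]
finger_gap: 1.001
gripper_force: 0.0
```

```bash
python3 go.py .6925 -.110 .087; python3 - <<'E'
from h import *
st=manip.sense(); s=manip.snapshot("wrist"); T=toolT(st)@s["mount"]
im=s["image"];P=pts(s,T)
m=(im.max(-1)<60)&(np.linalg.norm(P[...,:2]-[.6925,-.11],axis=-1)<.03)&(P[...,2]>.07)&(P[...,2]<.12)
c,l,q,ce=cv2.connectedComponentsWithStats(m.astype(np.uint8)); i=1+q[1:,4].argmax();print(q[i],ce[i],plane(s,*ce[i],.097,T),plane(s,*ce[i],.091,T))
cv2.imwrite("pics/w2.png",im[...,::-1])
E
```

```text
t 2.85 tcp [ 0.6934 -0.1113  0.1967] yaw -24.69 zax [ 0.002 -0.001 -1.   ] F [ 0.4 -0.9  1.1] gap 1.001 grip 0.0 q [-0.32  0.68  1.27 -0.    1.19  1.68]
tool shift [-0.0016 -0.0008  0.1097]
[ 255  194   40   41 1217] [274.3935908  214.47329499] [ 0.69365315 -0.10963426  0.097     ] [ 0.69205955 -0.108858    0.091     ]
```

View pics/w2.png

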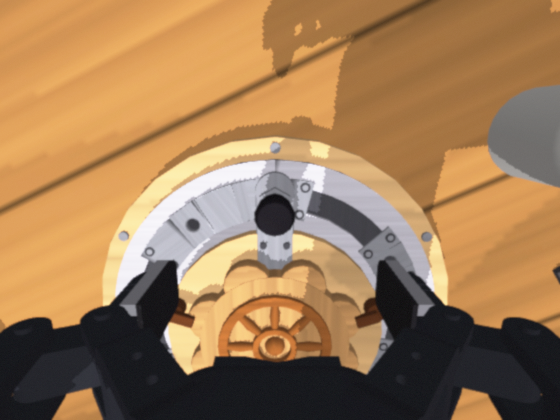

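The knob is at (274,214), between the fingers, which meet around column 277. Descending.

Request:
{"method": "drive_tool", "body": {
  "plan": [
    [-0.0013, -0.0014, 0.025, 0, 0, 0, 1],
    [0, 0, 0.03, 0, 0, 0, 1],
    [0, 0, 0.03, 0, 0, 0, 0.3],
    [0, 0, 0.015, 0, 0, 0, 0],
    [0, 0, 0.01, 0, 0, 0, 0],
    [0, 0, 0, 0, 0, 0, 0],
    [0, 0, 0, 0, 0, 0, 0]
  ],
  "newtons": 20
}}

```text
t: 3.6
tcp_pos: [0.6932, -0.1092, 0.0867]
tool_rot: [0.977, -0.214, 0.001, 0.0]
force: [0.2, -0.2, 0.2]
finger_gap: 0.498
gripper_force: 0.0
```

```bash
python3 go.py .6928 -.1095 .087
```

```text
t 3.6 tcp [ 0.6932 -0.1092  0.0867] yaw -24.7 zax [ 0.002 -0.001 -1.   ] F [ 0.2 -0.2  0.2] gap 0.498 grip 0.0 q [-0.32  0.81  1.34 -0.    0.99  1.69]
tool shift [-0.0002  0.0005 -0.0003]
```

Request:
{"method": "drive_tool", "body": {
  "plan": [
    [0, 0, 0, 0, 0, 0, -0.2],
    [0, 0, 0, 0, 0, 0, -0.26],
    [0, 0, 0, 0, 0, 0, -0.3],
    [0, 0, 0, 0, 0, 0, -0.33],
    [0, 0, 0, 0, 0, 0, -0.36]
  ],
  "newtons": 20
}}

```text
t: 4.1
tcp_pos: [0.6924, -0.1088, 0.0858]
tool_rot: [0.977, -0.214, 0.0, 0.0]
force: [-0.2, -0.3, 1.9]
finger_gap: 0.321
gripper_force: 11.9
```

Request:
{"method": "drive_tool", "body": {
  "plan": [
    [0, 0, 0, 0, 0, 0, -0.6],
    [0, 0, 0, 0, 0, 0, -1],
    [0, 0, 0, 0, 0, 0, -1],
    [0, 0, 0, 0, 0, 0, -1]
  ],
  "newtons": 45
}}

```text
t: 4.5
tcp_pos: [0.6924, -0.1088, 0.0859]
tool_rot: [0.977, -0.214, 0.0, 0.0]
force: [-2.1, 0.3, 5.4]
finger_gap: 0.316
gripper_force: 44.0
```

Request:
{"method": "drive_tool", "body": {
  "plan": [
    [0, 0, -0.002, 0, 0, 0, -1],
    [0, 0, -0.002, 0, 0, 0, -1],
    [0, 0, -0.002, 0, 0, 0, -1],
    [0, 0, -0.002, 0, 0, 0, -1],
    [0, 0, -0.002, 0, 0, 0, -1],
    [0, 0, -0.001, 0, 0, 0, -1],
    [0, 0, 0, 0, 0, 0, -1],
    [0, 0, 0, 0, 0, 0, -1]
  ]
}}

```text
t: 5.3
tcp_pos: [0.6922, -0.1088, 0.0961]
tool_rot: [0.977, -0.214, 0.0, 0.0]
force: [4.0, -1.9, -11.0]
finger_gap: 0.314
gripper_force: 44.9
```

```bash
python3 - <<'E'
from h import *
st,R=status()
s=manip.snapshot("wrist"); cv2.imwrite("pics/w3.png",s["image"][...,::-1])
s=manip.snapshot("scene"); P=pts(s); c=s["image"]
E
```

```text
t 5.3 tcp [ 0.6922 -0.1088  0.0961] yaw -24.7 zax [ 0. -0. -1.] F [  4.   -1.9 -11. ] gap 0.314 grip 44.9 q [-0.31  0.8   1.33 -0.    1.01  1.69]
```

View pics/w3.png

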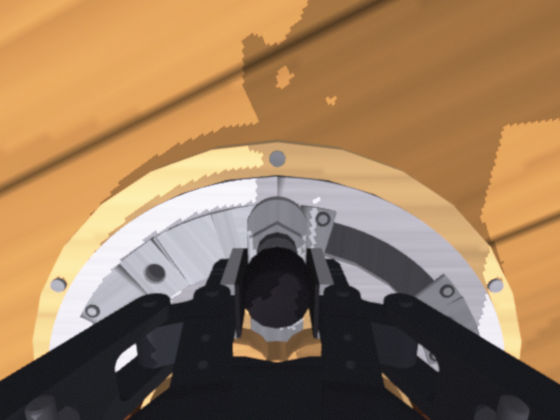

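The pin is lifted 10 mm against about 11 N and the knob is gripped squarely. Starting the swing.

Request:
{"method": "drive_tool", "body": {
  "plan": [
    [-4e-05, -0.00327, 0, 0, 0, -1.5, -1],
    [-4e-05, -0.00327, 0, 0, 0, -1.5, -1],
    [-4e-05, -0.00327, 0, 0, 0, -1.5, -1],
    [-4e-05, -0.00327, 0, 0, 0, -1.5, -1],
    [-4e-05, -0.00327, 0, 0, 0, -1.5, -1],
    [-4e-05, -0.00327, 0, 0, 0, -1.5, -1],
    [-4e-05, -0.00327, 0, 0, 0, -1.5, -1],
    [-4e-05, -0.00327, 0, 0, 0, -1.5, -1],
    [0, 0, 0, 0, 0, 0, -1],
    [0, 0, 0, 0, 0, 0, -1]
  ]
}}

```text
t: 6.4
tcp_pos: [0.7007, -0.0836, 0.0963]
tool_rot: [0.994, -0.11, 0.0, -0.0]
force: [4.3, -1.0, -11.1]
finger_gap: 0.312
gripper_force: 45.0
```

```bash
python3 go.py .6922 -.1088 .0961
```

```text
t 6.4 tcp [ 0.7007 -0.0836  0.0963] yaw -12.64 zax [ 0.  0. -1.] F [  4.3  -1.  -11.1] gap 0.312 grip 45.0 q [-0.28  0.8   1.32  0.    1.02  1.51]
tool shift [-0.0028  0.0265  0.0002]
```

Request:
{"method": "drive_tool", "body": {
  "plan": [
    [-4e-05, -0.00436, 0, 0, 0, -2, -1],
    [-4e-05, -0.00436, 0, 0, 0, -2, -1],
    [-8e-05, -0.00436, 0, 0, 0, -2, -1],
    [-8e-05, -0.00436, 0, 0, 0, -2, -1],
    [-8e-05, -0.00436, 0, 0, 0, -2, -1],
    [-8e-05, -0.00436, 0, 0, 0, -2, -1],
    [-8e-05, -0.00436, 0, 0, 0, -2, -1],
    [-8e-05, -0.00436, 0, 0, 0, -2, -1],
    [0, 0, 0, 0, 0, 0, -1],
    [0, 0, 0, 0, 0, 0, -1]
  ]
}}

```text
t: 7.4
tcp_pos: [0.7034, -0.0488, 0.0963]
tool_rot: [1.0, 0.029, -0.0, -0.0]
force: [4.5, -1.1, -10.9]
finger_gap: 0.314
gripper_force: 45.0
```

```bash
python3 - <<'E'
from h import *
st=manip.sense(); s=manip.snapshot("wrist");T=toolT(st)@s["mount"];im=s["image"];cv2.imwrite("pics/w4.png",im[...,::-1])
status()
K=st["tcp_pos"][:2];
for c in([.579,-.0565],[.5793,-.057],[.5805,-.0575]):
    a=K-np.array(c);b=np.array([.701,-.0314])-c;print(np.linalg.norm(a),np.degrees([np.arctan2(*a[::-1]),np.arctan2(*b[::-1])]))
E
```

```text
t 7.45 tcp [ 0.7034 -0.049   0.0963] yaw 3.3 zax [-0.     0.001 -1.   ] F [  4.3  -0.  -10.3] gap 0.31 grip 45.1 q [-0.23  0.8   1.32  0.    1.02  1.29]
0.12468451601007606 [ 3.54321015 11.62568306]
0.1244170667059189 [ 3.78156571 11.87916688]
0.12325401138185813 [ 4.05028088 12.22133793]
```

View pics/w4.png

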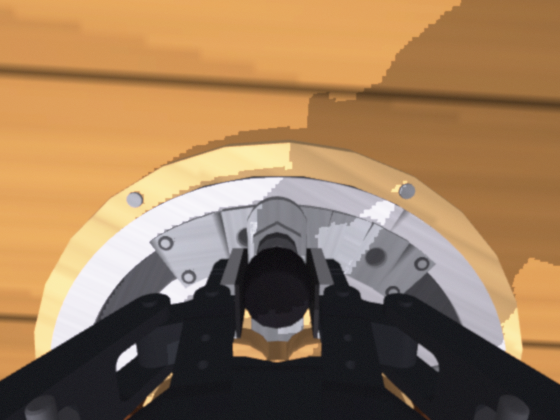

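About 8° remain: the next hole shows at (242,236), just left of the plunger. I'll advance 2° and set the pin down on the strap face.

Request:
{"method": "drive_tool", "body": {
  "plan": [
    [-4e-05, -0.00218, 0, 0, 0, -1, -1],
    [-4e-05, -0.00218, 0, 0, 0, -1, -1],
    [0, 0, 0.0005, 0, 0, 0, -1],
    [0, 0, 0.0005, 0, 0, 0, -1],
    [0, 0, 0.0005, 0, 0, 0, -1],
    [0, 0, 0.0005, 0, 0, 0, -1],
    [0, 0, 0.0003, 0, 0, 0, -1],
    [0, 0, 0, 0, 0, 0, -1]
  ]
}}

```text
t: 8.25
tcp_pos: [0.7032, -0.0448, 0.0946]
tool_rot: [0.999, 0.046, 0.0, -0.0]
force: [3.2, 0.6, -5.5]
finger_gap: 0.313
gripper_force: 45.4
```

Request:
{"method": "drive_tool", "body": {
  "plan": [
    [0, 0, 0.0005, 0, 0, 0, -1],
    [0, 0, 0.0003, 0, 0, 0, -1],
    [0, 0, 0, 0, 0, 0, -1]
  ]
}}

```text
t: 8.55
tcp_pos: [0.7032, -0.0449, 0.0943]
tool_rot: [0.999, 0.046, 0.0, -0.0]
force: [0.5, 1.4, 0.3]
finger_gap: 0.314
gripper_force: 46.1
```

Request:
{"method": "drive_tool", "body": {
  "plan": [
    [0, 0, 0, 0, 0, 0, -0.34],
    [0, 0, 0, 0, 0, 0, -0.32],
    [0, 0, 0, 0, 0, 0, -0.29],
    [0, 0, 0, 0, 0, 0, -0.27],
    [0, 0, 0, 0, 0, 0, -0.27]
  ]
}}

```text
t: 9.05
tcp_pos: [0.703, -0.0451, 0.0932]
tool_rot: [0.999, 0.046, -0.0, 0.0]
force: [0.1, 0.8, 0.5]
finger_gap: 0.362
gripper_force: 0.0
```

```bash
python3 go.py .7034 -.049 .0942
```

```text
t 9.05 tcp [ 0.703  -0.0451  0.0932] yaw 5.3 zax [-0. -0. -1.] F [0.1 0.8 0.5] gap 0.362 grip 0.0 q [-0.22  0.81  1.32 -0.    1.01  1.26]
tool shift [ 0.      0.0039 -0.001 ]
```

Request:
{"method": "drive_tool", "body": {
  "plan": [
    [0, -0.00087, 0, 0, 0, -0.4, -0.27],
    [0, -0.00087, 0, 0, 0, -0.4, -0.27],
    [0, -0.00087, 0, 0, 0, -0.4, -0.27],
    [0, -0.00087, 0, 0, 0, -0.4, -0.27],
    [0, -0.00087, 0, 0, 0, -0.4, -0.27],
    [0, -0.00087, 0, 0, 0, -0.4, -0.27],
    [0, -0.00087, 0, 0, 0, -0.4, -0.27],
    [0, -0.00087, 0, 0, 0, -0.4, -0.27]
  ]
}}

```text
t: 9.85
tcp_pos: [0.7023, -0.0409, 0.0931]
tool_rot: [0.997, 0.074, -0.0, 0.002]
force: [-1.0, -7.4, -0.3]
finger_gap: 0.364
gripper_force: 3.9
```

Request:
{"method": "drive_tool", "body": {
  "plan": [
    [0, -0.0006, 0, 0, 0, -0.27, -0.27],
    [0, -0.0006, 0, 0, 0, -0.27, -0.27],
    [0, -0.0006, 0, 0, 0, -0.27, -0.27],
    [0, -0.0006, 0, 0, 0, -0.27, -0.27]
  ]
}}

```text
t: 10.25
tcp_pos: [0.702, -0.0385, 0.0932]
tool_rot: [0.996, 0.084, -0.0, 0.002]
force: [-0.5, -7.7, -0.8]
finger_gap: 0.364
gripper_force: 3.7
```

Request:
{"method": "drive_tool", "body": {
  "plan": [
    [0, -0.0006, 0, 0, 0, -0.27, -0.27],
    [0, -0.0006, 0, 0, 0, -0.27, -0.27],
    [0, -0.0006, 0, 0, 0, -0.27, -0.27],
    [0, -0.0006, 0, 0, 0, -0.27, -0.27],
    [0, -0.0006, 0, 0, 0, -0.27, -0.27]
  ]
}}

```text
t: 10.75
tcp_pos: [0.7013, -0.0319, 0.0932]
tool_rot: [0.995, 0.095, -0.0, -0.001]
force: [0.2, 0.3, 0.0]
finger_gap: 0.364
gripper_force: 0.0
```

Request:
{"method": "drive_tool", "body": {
  "plan": [
    [0, -0.0006, 0, 0, 0, -0.27, -0.27],
    [0, -0.0006, 0, 0, 0, -0.27, -0.27],
    [0, -0.0006, 0, 0, 0, -0.27, -0.27]
  ]
}}

```text
t: 11.05
tcp_pos: [0.7011, -0.0305, 0.0933]
tool_rot: [0.995, 0.103, 0.0, -0.0]
force: [0.2, 0.3, 0.4]
finger_gap: 0.363
gripper_force: 0.0
```

The lateral force vanished, so the pin may have dropped. Checking the knob's height.

```bash
python3 - <<'E'
from h import *
st,R=status()
s=manip.snapshot("wrist");T=R@s["mount"];im=s["image"];P=pts(s,T);cv2.imwrite("pics/w5.png",im[...,::-1])
b=P[240:330,235:320].reshape(-1,3); b=b[np.isfinite(b).all(1)]
print(np.percentile(b[:,2],[50,75,90,95,99]))
m=(P[...,2]>.085)&(P[...,2]<.125)&(np.linalg.norm(P[...,:2]-st["tcp_pos"][:2],axis=-1)<.018)&(im.max(-1)<60)
print(m.sum(),np.percentile(P[m],[2,50,98],axis=0))
E
```

```text
t 11.05 tcp [ 0.7011 -0.0305  0.0933] yaw 11.79 zax [ 0.  0. -1.] F [0.2 0.3 0.4] gap 0.363 grip 0.0 q [-0.2   0.8   1.33  0.    1.01  1.16]
[0.09914488 0.103456   0.1042024  0.10505693 0.11265191]
5259 [[ 0.69124327 -0.04708532  0.08766287]
 [ 0.70461252 -0.0301495   0.10332166]
 [ 0.71549326 -0.0134352   0.12083703]]
```

View pics/w5.png

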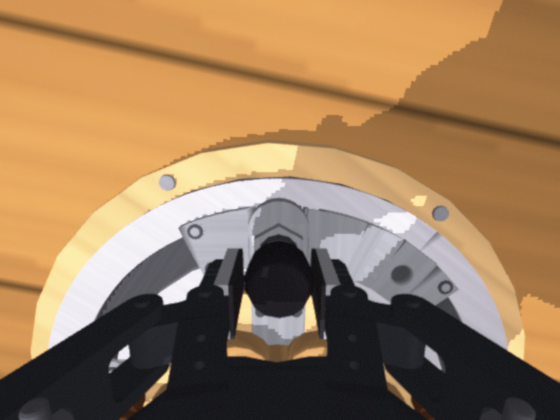

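The knob sits centred at (277,280) with its top at about 103.5 mm, which is the "down" height (raised, it would be about 111 mm). I'll confirm the lock with a gentle nudge each way.

Request:
{"method": "drive_tool", "body": {
  "plan": [
    [0, -0.001, 0, 0, 0, 0, -0.27],
    [0, -0.001, 0, 0, 0, 0, -0.27],
    [0, -0.0005, 0, 0, 0, 0, -0.27],
    [0, 0, 0, 0, 0, 0, -0.27]
  ]
}}

```text
t: 11.5
tcp_pos: [0.7008, -0.0291, 0.0933]
tool_rot: [0.995, 0.102, 0.0, 0.0]
force: [0.2, -1.8, -0.6]
finger_gap: 0.365
gripper_force: 1.1
```

Request:
{"method": "drive_tool", "body": {
  "plan": [
    [0, 0.001, 0, 0, 0, 0, -0.27],
    [0, 0.0015, 0, 0, 0, 0, -0.27],
    [0, 0.0015, 0, 0, 0, 0, -0.27],
    [0, 0.001, 0, 0, 0, 0, -0.27],
    [0, 0, 0, 0, 0, 0, -0.27]
  ]
}}

```text
t: 12.0
tcp_pos: [0.7015, -0.0333, 0.0932]
tool_rot: [0.995, 0.102, -0.0, -0.0]
force: [0.7, 0.6, -0.1]
finger_gap: 0.366
gripper_force: 0.2
```

Request:
{"method": "drive_tool", "body": {
  "plan": [
    [0, 0.001, 0, 0, 0, 0, -0.27],
    [0, 0.001, 0, 0, 0, 0, -0.27],
    [0, 0, 0, 0, 0, 0, -0.27]
  ]
}}

```text
t: 12.3
tcp_pos: [0.7019, -0.0346, 0.0932]
tool_rot: [0.995, 0.102, -0.0, -0.001]
force: [-0.2, 2.9, 0.2]
finger_gap: 0.368
gripper_force: 1.6
```

Request:
{"method": "drive_tool", "body": {
  "plan": [
    [0, -0.002, 0, 0, 0, 0, -0.27],
    [0, -0.002, 0, 0, 0, 0, -0.27],
    [0, -0.002, 0, 0, 0, 0, -0.27],
    [0, -0.0015, 0, 0, 0, 0, -0.27],
    [0, 0, 0, 0, 0, 0, -0.27]
  ]
}}

```text
t: 12.8
tcp_pos: [0.7008, -0.029, 0.0933]
tool_rot: [0.995, 0.102, 0.0, 0.001]
force: [0.4, -2.9, -1.2]
finger_gap: 0.363
gripper_force: 1.6
```

Stopped both ways with a light load, so it is locked. Centring, opening and backing off.

Request:
{"method": "drive_tool", "body": {
  "plan": [
    [0, 0.002, 0, 0, 0, 0, -0.27],
    [0, 0.0015, 0, 0, 0, 0, -0.1],
    [0, 0, 0, 0, 0, 0, 0.3],
    [0, 0, 0, 0, 0, 0, 0.5],
    [0, 0, -0.02, 0, 0, 0, 0.5],
    [0, 0, -0.03, 0, 0, 0, 0.7],
    [0, 0, -0.03, 0, 0, 0, 1],
    [0, 0, -0.03, 0, 0, 0, 1],
    [0, 0, 0, 0, 0, 0, 1],
    [0, 0, 0, 0, 0, 0, 1]
  ]
}}

```text
t: 13.8
tcp_pos: [0.7014, -0.0313, 0.204]
tool_rot: [0.995, 0.102, 0.001, 0.0]
force: [0.1, 0.1, -0.2]
finger_gap: 1.001
gripper_force: 0.0
```

```bash
python3 - <<'E'
from h import *
st,R=status()
s=manip.snapshot("wrist");T=R@s["mount"];im=s["image"];P=pts(s,T);cv2.imwrite("pics/w6.png",im[...,::-1])
m=(P[...,2]>.07)&(P[...,2]<.125)&(np.linalg.norm(P[...,:2]-[.7015,-.0315],axis=-1)<.025)&(im.max(-1)<60)
c,l,q,ce=cv2.connectedComponentsWithStats(m.astype(np.uint8)); i=1+q[1:,4].argmax();b=P[l==i]
print(q[i],ce[i],np.percentile(b[:,2],[50,75,90,95]),plane(s,*ce[i],.097,T))
s0=dict(np.load("w1.npz"));P0=pts(s0,s0["T"]);b0=P0[157:190,174:209].reshape(-1,3);b0=b0[(s0["image"][157:190,174:209].max(-1)<60).ravel()]
print("start",np.percentile(b0[:,2],[50,75,90,95]))
E
```

```text
t 13.8 tcp [ 0.7014 -0.0313  0.204 ] yaw 11.75 zax [ 0.002 -0.    -1.   ] F [ 0.1  0.1 -0.2] gap 1.001 grip 0.0 q [-0.2   0.68  1.26  0.    1.2   1.16]
[ 258  190   37   39 1132] [276.00618375 209.41519435] [0.10326475 0.10394092 0.1043504  0.10459585] [ 0.70250333 -0.03038171  0.097     ]
start [nan nan nan nan]
```

View pics/w6.png

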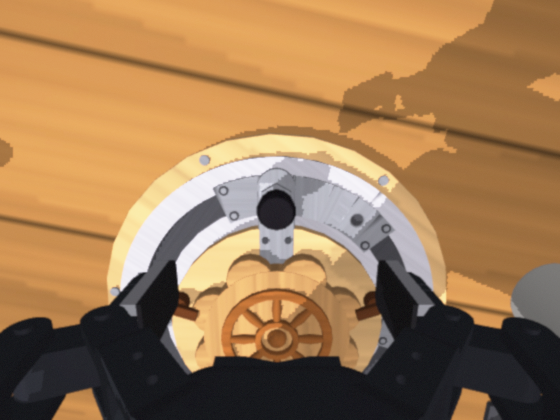

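The knob at (276,209) has its top at 103.3 mm, against 103.2 mm at the start, so the pin is fully home. It sits over the next strap, with the first hole now showing at (357,219). The gripper is clear, so I'm handing in.

```bash
python3 -c "
from station import manip
print(manip.sign_off())"
```

```text
the job is handed in; nothing more can be done
None
```

The turntable is indexed one station anticlockwise, about 37°; the pin dropped fully home in the next hole and stopped a light nudge each way, and the gripper is clear with the job handed in at about 14 s of the 51 s allowed.

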